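# Set the speed pointer, then key the potter's wheel to run and hold it

## Task

Get the potter's wheel running at the marked speed: turn the black speed knob on the grey console until the red pointer stands level with the orange mark. Then take the orange-headed key from the wooden block, push it fully home into the brass lock, past its sticky pins (a little wiggling helps), and only then turn it a quarter clockwise against its spring; finish while still gripping the key and holding it turned. Leave the blue key in its block and do not disturb the pots, jars and tools standing around.

Things in the scene. Friction and masses are not known exactly. Their poses are not given: they have to be found in the camera images.
- speed_knob (a joint): angle of the black speed knob on the console (rad, 0 to 3.75), grows clockwise seen from above; friction of 0.04 N m holds it where it is left. Geared to the red pointer: every rad clockwise moves the pointer 16 mm towards the console's -y end (right, seen from the robot), anticlockwise moves it back
- speed_knob_grip (a point): point on the knob's vertical axis at the height to grip. The knob is a black bar 42 mm long (its own x) and 14 mm wide (its own y, to be gripped), its top 7 mm above this point, on a disc 44 mm wide whose top is 23 mm below it; the axes turn with the knob. The console's top lies 37 mm below this point
- pointer_tip (a point): middle of the red pointer, a flat needle 22 mm long (x) and 4 mm wide, in the white scale on the console's top, 88 mm beyond the knob in the console's +x; it slides only along the console's y, 60 mm in all. It cannot be touched, only moved by the knob
- mark_line (a point): middle line of the stem (5 mm wide) of the orange T-shaped mark beside the scale; axes parallel to the console's. Pointer and mark are level when they have the same y in this frame (their x differs by 22 mm). At the start the pointer lies 12 to 40 mm from the mark, on its +y side, so the knob has to go clockwise
- console: grey control console, a fixed box 170 mm (x) by 270 mm (y) by 85 mm tall; origin in the middle of its underside, front (-x) towards the robot. Knob, scale and lock are all on its top
- lock (a joint): angle of the brass lock plug (rad): 0 at rest, grows clockwise seen from above, stop at 1.6; a quarter turn is 1.57. A spring of 0.025 N m at rest to 0.105 N m at the stop always drives it back, so it must be held. The key has about 0.15 rad of play in it. Nothing bars it from turning with the key half in, but the key must be home first
- lock_mouth (a point): centre of the keyway's mouth on the brass plug's flat top, 5 mm above the console's top, inside a black ring; z up, axes turn with the plug. The keyway is a vertical slot 8 mm (x) by 16 mm (y), 40 mm deep, with a 2 mm chamfer. Two sprung, sticky pins stand into it from the x sides at 12 and 22 mm depth; the key's wedge tip parts them at about 3 to 10 N of push
- run_key: orange-headed key, 40 g, upright in the wooden block; origin in the middle of the shoulder's underside, z up along the key. Below it a steel blade 6 mm (x) by 14 mm (y), 36 mm long, wedge-shaped in the last 8 mm. Half a turn about z makes no difference. Home in the lock its origin lies on the mouth point, its x and y parallel to the lock's
- run_key_grip (a point): point inside the key's orange head, 24 mm above the key's origin, where it is gripped from above. The head is 12 mm thick (x, to be gripped) by 34 mm wide (y) by 34 mm tall, its top 14 mm above this point; below it a round steel shoulder 18 mm wide and 4 mm thick rests on the block
- kiln_key: the blue-headed key, the same shape, in the block's other slot; to be left alone
- key_block: fixed wooden block 60 mm (x) by 150 mm (y) by 50 mm tall, origin in the middle of its underside, with two slots 80 mm apart along y in which the two keys stand, shoulders resting on its top. Which key is in which slot varies; a key has to be lifted 36 mm to come clear
- bowl: clay-coloured bowl, 130 mm wide and 60 mm tall, on a round board beyond the console; origin under its middle; leave alone
- mug: blue mug, 80 mm wide, 90 mm tall, origin under its middle; leave alone
- glaze_jar: amber jar with black cap, 70 mm wide, 100 mm tall, origin under its middle; leave alone
- slip_bottle: white bottle, 60 mm wide, 160 mm tall, origin under its middle; leave alone
- brush: wooden brush 200 mm long lying on the table; leave alone
- rib: flat wooden potter's rib 50 x 100 x 8 mm lying on the table; leave alone

How it is judged:
On the way, in this order (a step that is already met when the one before it is completed fails the run):
1. the pointer stands level with the mark (within 3 mm) and the knob is at rest (y of pointer_tip in the frame of mark_line between -0.003 and 0.003 m and velocity of joint speed_knob between -0.1 and 0.1 rad/s), for 0.3 s.
2. the orange key is fully home in the lock (shoulder within 3 mm of the plug), not yet turned (z of run_key in the frame of lock_mouth below 0.003 m and horizontal distance between run_key and lock_mouth below 0.004 m and value of joint lock below 0.4 rad), for 0.1 s.
3. the key has turned the lock a quarter clockwise (more than 1.35 rad) (z of run_key in the frame of lock_mouth below 0.003 m and horizontal distance between run_key and lock_mouth below 0.004 m and value of joint lock above 1.35 rad), for 0.2 s.
At the end, for the whole second after the job is handed in: The pointer is within 3 mm of the mark, the orange key is home in the lock (shoulder within 3 mm of the plug's top, within 4 mm of its axis), the fingers hold it with more than 2 N and the lock stays turned past 1.35 rad; the blue key has not moved more than 10 mm (all of step 3 and y of pointer_tip in the frame of mark_line between -0.003 and 0.003 m and contact force between the fingers and run_key above 2 N and distance of kiln_key from where it was at the start of the episode below 0.01 m); the arm keeps its last pose, push and grip.
It fails at once if the lock is turned past 0.5 rad while the key is more than 4 mm short of home (value of joint lock above 0.5 rad and z of run_key in the frame of lock_mouth above 0.004 m).
It fails at once if the blue key is pulled or knocked more than 10 mm (distance of kiln_key from where it was at the start of the episode above 0.01 m).
It fails at once if a pot, jar or tool is moved more than 30 mm (distance of any of bowl, mug, glaze_jar, slip_bottle, brush, rib from where it was at the start of the episode above 0.03 m).
It also fails if it takes over 72 s, if anything falls off the work surface, if the arm or the gripper's body presses on something with over 40 N, if the wrist force passes 120 N, or if a joint passes its speed limit or range.

## Robot

A 6-joint arm with a two-finger parallel gripper is mounted at the origin on the work surface. World frame = base frame: x ahead of the robot, y to its left, z up, the work surface at z = 0. Lengths are in m, angles in rad, forces in N, time in s.
With the tool pointing down it reaches from about 0.35 to 0.775 m from the base axis. Payload 7.3 kg.
Tool frame: the origin (TCP) lies at the very end of the fingers, on their centre line; the grasp point (between the pads) lies 19 mm behind it; z points along the fingers, x is the direction in which the jaws open and shut, and the axes are right-handed (so a half turn about z gives the same grasp; the last joint's range is limited). The gripper opens to 92 mm and grips with 3 to 60 N. Pads are 19 mm wide; open, the fingers measure 130 mm over their backs; the gripper's body (75 mm by 190 mm) begins 47 mm behind the grasp point.
Start: joints at [-1.493, 0.342, 1.524, -0, 1.275, -0.146], TCP at [0.117, -0.512, 0.227] pointing down, gripper open.
Joint ranges: [-2.53, 2.53], [-0.77, 2.02], [0.04, 2.7], [-1, 4.14], [0.28, 2.66], [-3.11, 3.11]. Speed limits (rad/s): [2.57, 2.57, 3.14, 3.14, 3.14, 3.14].

## Interface

Orientations are given as [roll, pitch, yaw] about the fixed x, y, z axes, in that order (R = Rz(yaw) Ry(pitch) Rx(roll)).
In Python, from cell import robot, read_camera, nets gives the robot as it stands. The module is installed in compiled form; this text tells all that it offers.
- The arm moves only by the tool carry_out, never from a script. Its arguments are lists of equal length, an entry for each row: "translation": the shift along the tool's x, y, z in m, a list of three; "turn": the turn, a rotation vector about the tool's x, y, z in rad, a list of three; "gripper": the gripper's target within -1 to 1 (shut at 1, half-way at 0, fully open at -1). A call has 1 to 10 rows; each row shifts and turns the commanded pose from where the row before left it, along the tool's axes as they then stand; what a row does not reach is not made up. A row lasts 1/10 s, in which the tool goes at most 50 mm and 8.59 degrees, less where a joint would pass 70% of its speed; a pose out of reach is approached as far as the arm can. A call with a gripper value outside its range is refused whole. The fingers move at their own pace and stop on an object; "squeeze" is the grip in N (left out, the last holds). Time passes only in rows, so rows that do not move let the fingers close. It gives the time, the measured TCP pose, the force and the opening at its end, in the units of the state.
- robot.observe(): the state, without advancing time (a new reading comes with each control period).
- read_camera(name): name is "scene" or "top" or "wrist"; returns a dict with "img" (384x512x3 uint8, red, green, blue), "fx", "fy", "cx", "cy" (pixels), "distortion" ([k1, k2, p1, p2, k3] as OpenCV has them; the pictures are not rectified), "world_from_camera" (4x4, takes a point from camera to world coordinates). Camera axes: x right, y down, z forward; pixel columns grow to the right and rows downward; lengths in m; the calibration is good to about 2 mm. A picture is of the moment at which its call begins. There is no depth.
- robot.hand_in(): hands the job in, once; it reports no verdict.
Trained networks look in a picture, given as the dict that the camera call returned (one of the last four; its "shot" number tells which), for a name from the list of things; names that differ only in an ending like _2 or _b are one class to them, and where a whole thing is asked for, a point or a joint stands for the part that bears it (a point fixed in the world has none). Each returns a list of dicts, best first, with "score" (0 to 1); they miss things now and then, are a little off and sometimes report something else, mostly with a low value. They report only what shows in the picture. A call takes as long as a camera call.
- nets.regions_of(picture, name): "region" (384x512 bool, what is visible of it) and "pixel" ([column, row] in pixels, amid what is visible of it).
- nets.tip_of(picture, name): "pixel" ([column, row] in pixels: a listed point, or the origin of a listed thing).
The state is a dict: "time": time; "qpos": joint angles; "qvel": joint speeds; "joint_efforts": joint torques, N m; "tool_pos": TCP position; "tool_rot": TCP orientation; "contact_force": force on the tool from outside, world axes, zero at the start; "torque": the same for the moment, N m; "opening": finger opening in m.
Only numpy, scipy, OpenCV 4.12 (cv2) and the standard library are available. Lean on these libraries where they do the work, as an engineer would, in place of code of your own. Each camera call takes 0.05 s, during which the arm holds its last target. There are 200 camera calls.

## Working session

There is one attempt and no reset: what is moved stays moved. The work goes in short steps, Python scripts to look and compute and a tool call to move; the robot and the scene stay as the last step left them, time stands still between calls to the robot, and variables do not carry over. Pictures are saved under pics/ and viewed, about 8 in all and at most 12, crops included, and the job is handed in when it is done.

Besides the shell and the picture viewer there is one more tool, called after "Call:" as name(argument=value, ...), one argument or row to a line, values as JSON. carry_out: Moves the arm, as the interface text tells. Its arguments: {"type":"object","properties":{"translation":{"type":"array","items":{"type":"array","items":{"type":"number"}}},"turn":{"type":"array","items":{"type":"array","items":{"type":"number"}}},"gripper":{"type":"array","items":{"type":"number"}},"squeeze":{"type":"number"}},"required":["translation","turn","gripper"]}

```bash
mkdir -p pics
cat > h.py <<'E'
import numpy as np, cv2
from cell import robot, read_camera, nets
from scipy.spatial.transform import Rotation as R
def ray(p,px):
    K=np.array([[p['fx'],0,p['cx']],[0,p['fy'],p['cy']],[0,0,1.]])
    u=cv2.undistortPoints(np.array([[px]],float),K,np.array(p['distortion'],float))[0,0]
    T=np.array(p['world_from_camera']); return T[:3,3],T[:3,:3]@np.array([u[0],u[1],1])
def onz(p,px,z):
    o,d=ray(p,px); return o+d*(z-o[2])/d[2]
def proj(p,X):
    K=np.array([[p['fx'],0,p['cx']],[0,p['fy'],p['cy']],[0,0,1.]])
    T=np.linalg.inv(np.array(p['world_from_camera']))
    return cv2.projectPoints(np.array([X],float),cv2.Rodrigues(T[:3,:3])[0],T[:3,3],K,np.array(p['distortion'],float))[0][0,0]
def tri(obs):
    A=np.zeros((3,3));b=np.zeros(3)
    for p,px in obs:
        o,d=ray(p,px);d/=np.linalg.norm(d);M=np.eye(3)-np.outer(d,d);A+=M;b+=M@o
    return np.linalg.solve(A,b)
def save(p,n,crop=None,s=1):
    im=p['img'][:,:,::-1]
    if crop: im=im[crop[1]:crop[3],crop[0]:crop[2]]
    cv2.imwrite('pics/'+n,cv2.resize(im,None,fx=s,fy=s,interpolation=cv2.INTER_CUBIC))
def tip(p,n):
    r=nets.tip_of(p,n); return (np.round(r[0]['pixel'],1),round(r[0]['score'],2)) if r else None
E
cat > a.py <<'E'
from h import *
s=read_camera('scene');t=read_camera('top')
cv2.imwrite('pics/a.png',cv2.resize(np.vstack([s['img'],t['img']])[:,:,::-1],None,fx=.78,fy=.78))
cv2.imwrite('pics/top.png',t['img'][:,:,::-1])
print(np.round(np.array(s['world_from_camera']),2).tolist(),np.round(np.array(t['world_from_camera']),2).tolist(),t['fx'])
for n in ['speed_knob_grip','pointer_tip','mark_line','lock_mouth','run_key','run_key_grip','kiln_key','console','key_block','bowl','mug','glaze_jar','slip_bottle','brush','rib']:
    a=tip(s,n);b=tip(t,n)
    print(n,a,b,np.round(tri([(s,a[0]),(t,b[0])]),3) if a and b else '')
print(robot.observe())
E
python3 a.py
```

```text
[[0.31, 0.62, -0.72, 1.65], [0.95, -0.2, 0.24, -0.4], [0.01, -0.76, -0.65, 1.04], [0.0, 0.0, 0.0, 1.0]] [[0.03, -0.98, 0.2, 0.31], [-1.0, -0.03, 0.0, -0.05], [0.0, -0.2, -0.98, 1.55], [0.0, 0.0, 0.0, 1.0]] 499.99473739902436
speed_knob_grip (array([300.5, 159.6]), 0.57) (array([189.7, 216.3]), 0.59) [0.511 0.144 0.118]
pointer_tip (array([233.7, 261.6]), 0.27) None 
mark_line None None 
lock_mouth (array([266.1, 184.1]), 0.59) (array([241.1, 209.2]), 0.64) [0.546 0.002 0.07 ]
run_key (array([184.7, 207.6]), 0.56) (array([331.3, 214.3]), 0.44) [ 0.543 -0.278  0.036]
run_key_grip (array([181.2, 199.9]), 0.61) (array([337. , 211.5]), 0.49) [ 0.546 -0.288  0.075]
kiln_key (array([207.2, 201.7]), 0.53) (array([307.6, 208.8]), 0.57) [ 0.555 -0.204  0.052]
console (array([286.2, 196.5]), 0.88) (array([214.9, 210. ]), 0.87) [ 0.551  0.082 -0.002]
key_block (array([197.4, 213. ]), 0.88) (array([317.8, 214.1]), 0.86) [ 0.547 -0.24   0.005]
bowl (array([232.9, 259.1]), 0.62) (array([296.3, 146.8]), 0.75) [ 0.768 -0.174 -0.01 ]
mug (array([289.7, 245.3]), 0.85) (array([238.4, 139.6]), 0.73) [0.7
[... 339 characters left out ...]
, 272.1]), 0.96) [0.346 0.383 0.001]
{'time': 1.6, 'qpos': array([-1.49299674e+00,  3.41966326e-01,  1.52409954e+00,  5.79943951e-07,
        1.27542777e+00, -1.45987867e-01]), 'qvel': array([-0.00070836,  0.00035425,  0.00017886,  0.00024863,  0.00109327,
        0.00069723]), 'joint_efforts': array([ 3.60450349e-05, -4.31126153e+01, -2.44476163e+01,  7.18421303e-02,
        4.82609938e-02,  4.33473033e-06]), 'tool_pos': array([ 0.11653911, -0.51191256,  0.22675816]), 'tool_rot': array([ 3.14157880e+00, -9.80395547e-05, -1.34700905e+00]), 'contact_force': array([ 0.56014544,  0.15347635, -0.33499656]), 'torque': array([-0.022218  ,  0.07062971,  0.01683749]), 'opening': 0.09193266083314514}
```

View pics/a.png

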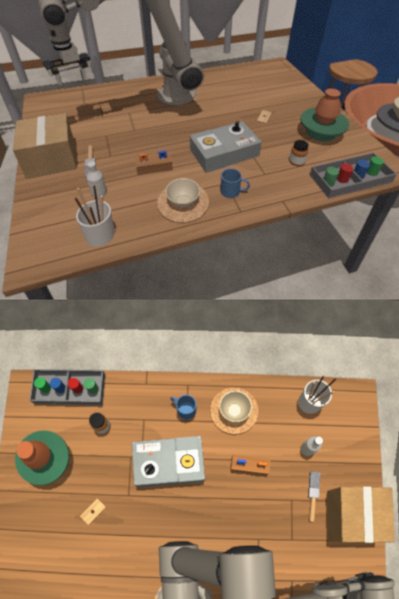

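The picture shows the console mid-table, with the knob at (150,470) and the lock at (187,460) in the stacked image. The block is to its right, with the blue key inside and the orange key outside. I'll move over the console for a close look.

Call:
carry_out(
  translation=[
    [-0.03, -0.033, -0.006],
    [-0.03, -0.033, -0.006],
    [-0.03, -0.033, -0.006],
    [-0.03, -0.033, -0.006],
    [-0.03, -0.033, -0.006],
    [-0.03, -0.033, -0.006],
    [-0.03, -0.033, -0.006],
    [-0.03, -0.033, -0.006],
    [-0.03, -0.033, -0.006],
    [-0.03, -0.033, -0.006],
  ],
  turn=[
    [0, 0, 0],
    [0, 0, 0],
    [0, 0, 0],
    [0, 0, 0],
    [0, 0, 0],
    [0, 0, 0],
    [0, 0, 0],
    [0, 0, 0],
    [0, 0, 0],
    [0, 0, 0],
  ],
  gripper=[-1, -1, -1, -1, -1, -1, -1, -1, -1, -1],
)

```text
time: 2.6
tool_pos: [0.3724, -0.1445, 0.2873]
tool_rot: [-3.141, -0.001, -1.347]
contact_force: [0.5, -0.3, -0.3]
opening: 0.0917
```

Call:
carry_out(
  translation=[
    [-0.03, -0.033, -0.006],
    [-0.03, -0.033, -0.006],
    [-0.03, -0.033, -0.006],
    [-0.03, -0.033, -0.006],
    [-0.03, -0.033, -0.006],
    [0, 0, 0],
    [0, 0, 0],
    [0, 0, 0],
    [0, 0, 0],
    [0, 0, 0],
  ],
  turn=[
    [0, 0, 0],
    [0, 0, 0],
    [0, 0, 0],
    [0, 0, 0],
    [0, 0, 0],
    [0, 0, -0.145],
    [0, 0, -0.145],
    [0, 0, -0.145],
    [0, 0, -0.145],
    [0, 0, -0.145],
  ],
  gripper=[-1, -1, -1, -1, -1, -1, -1, -1, -1, -1],
)

```text
time: 3.6
tool_pos: [0.4993, 0.0368, 0.3166]
tool_rot: [3.141, 0.0, -0.616]
contact_force: [-0.1, -0.4, 0.2]
opening: 0.0917
```

Call:
carry_out(
  translation=[
    [0, 0, 0],
    [0, 0, 0],
    [0, 0, 0],
    [0, 0, 0],
    [0, 0, 0],
  ],
  turn=[
    [0, 0, -0.145],
    [0, 0, -0.145],
    [0, 0, -0.145],
    [0, 0, -0.145],
    [0, 0, -0.042],
  ],
  gripper=[-1, -1, -1, -1, -1],
)

```text
time: 4.1
tool_pos: [0.4993, 0.0367, 0.3167]
tool_rot: [3.141, 0.0, 0.005]
contact_force: [0.7, 0.5, -0.3]
opening: 0.0917
```

```bash
cat > b.py <<'E'
from h import *
import sys
w=read_camera('wrist'); save(w,sys.argv[1],s=1.5)
o=robot.observe();print(o['time'],o['tool_pos'],o['tool_rot'],o['qpos'],o['contact_force'])
print(np.round(np.array(w['world_from_camera']),3).tolist(),w['fx'])
for n,z in [('speed_knob_grip',.122),('pointer_tip',.086),('mark_line',.086),('lock_mouth',.09),('run_key_grip',.074),('run_key',.05),('kiln_key',.05)]:
    a=tip(w,n); print(n,a,np.round(onz(w,a[0],z),4) if a else '')
E
python3 b.py w1.png
```

```text
4.15 [0.49928695 0.03674807 0.31670644] [ 3.14154002e+00 -2.97445384e-05  4.32997104e-03] [-7.97033028e-02  2.40815255e-01  1.41804473e+00 -5.01442170e-05
  1.48269861e+00 -8.40288620e-02] [ 0.85212616  0.08125292 -0.02217981]
[[1.0, 0.004, 0.0, 0.498], [0.004, -0.954, -0.299, 0.118], [-0.001, 0.299, -0.954, 0.474], [0.0, 0.0, 0.0, 1.0]] 346.3315286671188
speed_knob_grip (array([271.8,  53.8]), 0.63) [0.5107 0.1446 0.122 ]
pointer_tip (array([356.3,  28.8]), 0.63) [0.6002 0.1737 0.086 ]
mark_line (array([331.8,  52.3]), 0.61) [0.5756 0.1496 0.086 ]
lock_mouth (array([301.6, 187.2]), 0.69) [0.5485 0.0013 0.09  ]
run_key_grip None 
run_key None 
kiln_key (array([301. , 315.6]), 0.52) [ 0.5617 -0.2076  0.05  ]
```

View pics/w1.png

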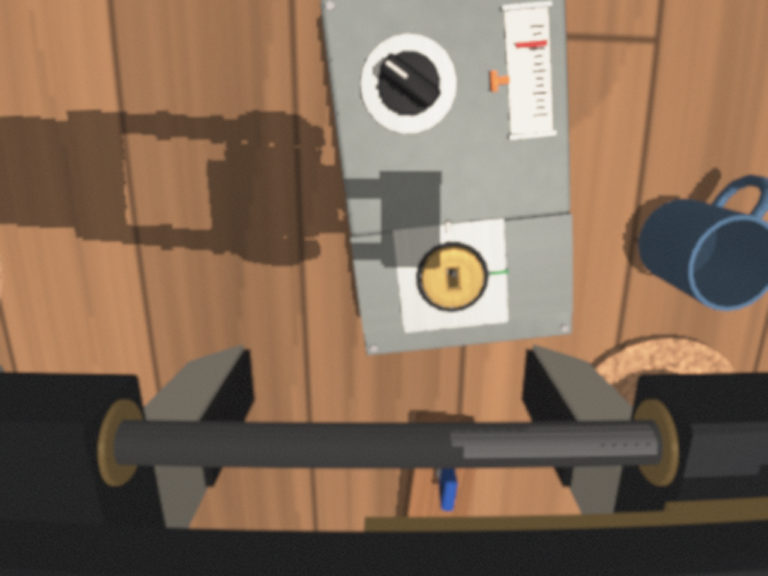

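The wrist picture shows the knob at (408,83), with its bar slanting down-right. The red pointer is at (530,44), the orange T-mark at (500,80), the lock slot at (453,277) and the blue key at (448,487). Next is a zoom on the knob, plus colour measurements of the pointer, mark and slot.

```bash
cat >> h.py <<'E'
def top(p,X,Y,w,h,z,res=.0005,yaw=0.0):
    "rectified view of horizontal plane z around (X,Y); image right=+x, up=+y of frame with yaw"
    u,v=np.meshgrid((np.arange(int(w/res))-w/res/2)*res,-(np.arange(int(h/res))-h/res/2)*res)
    c,s=np.cos(yaw),np.sin(yaw)
    P=np.stack([X+c*u-s*v,Y+s*u+c*v,np.full_like(u,z)],-1).reshape(-1,3)
    K=np.array([[p['fx'],0,p['cx']],[0,p['fy'],p['cy']],[0,0,1.]])
    T=np.linalg.inv(np.array(p['world_from_camera']))
    q=cv2.projectPoints(P,cv2.Rodrigues(T[:3,:3])[0],T[:3,3],K,np.array(p['distortion'],float))[0].reshape(u.shape+(2,)).astype(np.float32)
    return cv2.remap(p['img'],q[...,0],q[...,1],cv2.INTER_CUBIC),P.reshape(u.shape+(3,))
def centroid(p,X,Y,w,h,z,kind):
    im,P=top(p,X,Y,w,h,z,.00025); hsv=cv2.cvtColor(im,cv2.COLOR_RGB2HSV); H,S,V=[hsv[...,i].astype(int) for i in range(3)]
    m={'red':((H<6)|(H>172))&(S>120)&(V>90),'orange':(H>=8)&(H<20)&(S>140)&(V>100)}[kind]
    n,l,st,c=cv2.connectedComponentsWithStats(m.astype(np.uint8)); 
    if n<2: return None
    k=1+np.argmax(st[1:,4]); return P[l==k],st[k]
E
python3 - <<'E'
from h import *
w=read_camera('wrist')
for k,x,y in [('red',.60,.17),('orange',.574,.15)]:
    Q,st=centroid(w,x,y,.06,.06,.0855,k); r=cv2.minAreaRect(((Q[:,:2]-Q[0,:2])*1000).astype(np.float32))
    print(k,Q.mean(0).round(4),Q.min(0).round(4),Q.max(0).round(4),r[1:],st)
for name,pts,z in [('seam',[(352,236),(571,213)],.085),('bottom edge',[(368,352),(571,332)],.085),('white',[(385,63),(407,77)],.129)]:
    a,b=[onz(w,np.array(q)/1.5,z) for q in pts];print(name,a.round(3),b.round(3),np.arctan2(b[1]-a[1],b[0]-a[0]).round(3))
a,_=top(w,.511,.1445,.06,.06,.129,.0001);b,_=top(w,.588,.15,.07,.1,.0855,.0001667)
c,_=top(w,.5485,.0013,.06,.06,.09,.0001)
im=np.hstack([cv2.resize(i,None,fx=400/i.shape[0],fy=400/i.shape[0]) for i in (a,b,c)])
cv2.imwrite('pics/z.png',cv2.resize(im,None,fx=.7,fy=.7)[:,:,::-1]);print(im.shape)
E
```

```text
red [0.5983 0.1735 0.0855] [0.5878 0.1715 0.0855] [0.608  0.1758 0.0855] ((20.468475341796875, 3.2734591960906982), 7.523819446563721) [ 71  97  82  18 818]
orange [0.5745 0.1483 0.0855] [0.57   0.1422 0.0855] [0.5822 0.1542 0.0855] ((11.987373352050781, 12.171459197998047), 4.969740867614746) [ 104  103   50   49 1188]
seam [0.471 0.035 0.085] [0.638 0.053 0.085] 0.107
bottom edge [ 0.482 -0.061  0.085] [ 0.648 -0.044  0.085] 0.103
white [0.497 0.155 0.129] [0.511 0.146 0.129] -0.545
(400, 1080, 3)
```

View pics/z.png

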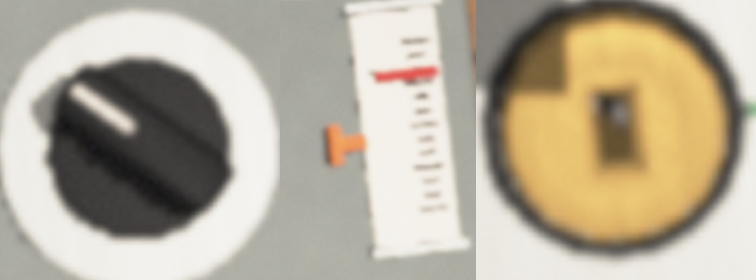

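Zoom: bar at about -33.5° and centred on the knob, pointer 22.6 mm on the +y side of the mark, console yaw about 0.105 rad. Next I grip the knob.

Call:
carry_out(
  translation=[
    [0.004, -0.036, 0.03],
    [0.004, -0.036, 0.03],
    [0.004, -0.035, 0.03],
    [0, 0, 0],
    [0, 0, 0],
    [0, 0, 0],
    [0, 0, 0],
    [0, 0, 0],
    [0, 0, 0],
    [0, 0, 0],
  ],
  turn=[
    [0, 0, 0],
    [0, 0, 0],
    [0, 0, 0],
    [0, 0, -0.14],
    [0, 0, -0.14],
    [0, 0, -0.14],
    [0, 0, -0.14],
    [0, 0, -0.14],
    [0, 0, -0.14],
    [0, 0, -0.14],
  ],
  gripper=[-0.3, -0.3, -0.3, -0.3, -0.3, -0.3, -0.3, -0.3, -0.3, -0.3],
  squeeze=15,
)

```text
time: 5.55
tool_pos: [0.5114, 0.1437, 0.2267]
tool_rot: [3.142, 0.0, 0.985]
contact_force: [0.1, -1.0, 0.7]
opening: 0.0599
```

Call:
carry_out(
  translation=[
    [0, 0, 0.03],
    [0, 0, 0.03],
    [0, 0, 0.03],
    [0, 0, 0.02],
    [0, 0, 0.01],
    [0, 0, 0],
  ],
  turn=[
    [0, 0, 0],
    [0, 0, 0],
    [0, 0, 0],
    [0, 0, 0],
    [0, 0, 0],
    [0, 0, 0],
  ],
  gripper=[-0.3, -0.3, -0.3, -0.3, -0.3, -0.3],
)

```text
time: 6.15
tool_pos: [0.5107, 0.1436, 0.1057]
tool_rot: [-3.14, 0.002, 0.98]
contact_force: [0.5, -0.2, -0.0]
opening: 0.0598
```

Call:
carry_out(
  translation=[
    [0, 0, 0],
    [0, 0, 0],
    [0, 0, 0],
    [0, 0, 0],
    [0, 0, 0],
    [0, 0, 0],
    [0, 0, 0],
  ],
  turn=[
    [0, 0, 0],
    [0, 0, 0],
    [0, 0, 0],
    [0, 0, 0],
    [0, 0, 0],
    [0, 0, 0],
    [0, 0, 0],
  ],
  gripper=[1, 1, 1, 1, 1, 1, 1],
)

```text
time: 6.85
tool_pos: [0.5124, 0.1453, 0.107]
tool_rot: [3.141, -0.004, 0.979]
contact_force: [3.6, 7.8, -2.8]
opening: 0.014
```

```bash
cat > p.py <<'E'
from h import *
for n in ('top','scene','wrist'):
    w=read_camera(n); r=[centroid(w,x,y,.05,h,.0855,k) for k,x,y,h in (('red',.60,.155,.08),('orange',.573,.148,.026))]
    if None in r or min(len(q[0]) for q in r)<150: print(n,'not seen',[None if q is None else len(q[0]) for q in r]);continue
    d=r[0][0].mean(0)-r[1][0].mean(0); c,s=np.cos(.105),np.sin(.105)
    print(n,r[0][0].mean(0).round(4),r[1][0].mean(0).round(4),'dy mm',round(1000*(-s*d[0]+c*d[1]),1),'dx',round(1000*(c*d[0]+s*d[1]),1),[len(q[0]) for q in r])
o=robot.observe();print(o['time'],o['tool_pos'].round(4),o['tool_rot'].round(3),o['contact_force'].round(1),o['torque'].round(2),o['opening'])
E
python3 p.py
```

```text
top not seen [None, None]
scene not seen [None, 148]
wrist not seen [None, None]
7.0 [0.5124 0.1453 0.107 ] [ 3.141 -0.004  0.98 ] [ 3.8  7.4 -1.7] [ 1.19 -0.65 -0.03] 0.013823640761621247
```

Call:
carry_out(
  translation=[
    [0.003, 0, 0],
    [0, 0, 0],
    [0, 0, 0],
    [0, 0, 0],
    [0, 0, 0],
    [0, 0, 0],
    [0, 0, 0],
    [0, 0, 0],
    [0, 0, 0],
    [0, 0, 0],
  ],
  turn=[
    [0, 0, 0],
    [0, 0, 0.14],
    [0, 0, 0.14],
    [0, 0, 0.14],
    [0, 0, 0.14],
    [0, 0, 0.14],
    [0, 0, 0.14],
    [0, 0, 0.14],
    [0, 0, 0.14],
    [0, 0, 0.14],
  ],
  gripper=[1, 1, 1, 1, 1, 1, 1, 1, 1, 1],
)

```text
time: 8.0
tool_pos: [0.5132, 0.1458, 0.107]
tool_rot: [3.141, -0.001, -0.286]
contact_force: [0.5, -2.2, 2.5]
opening: 0.0142
```

```bash
python3 p.py
python3 - <<'E'
from h import *
w=read_camera('wrist');t=read_camera('top');s=read_camera('scene')
a=cv2.resize(w['img'],(400,300)); 
b,_=top(s,.588,.15,.07,.1,.0855,.00025);c,_=top(t,.588,.15,.07,.1,.0855,.00025)
im=np.hstack([a]+[cv2.resize(q,(200,300)) for q in (b,c)]);cv2.imwrite('pics/k.png',im[:,:,::-1])
E
```

```text
top not seen [None, None]
scene not seen [None, 671]
wrist [0.6008 0.1528 0.0855] [0.5758 0.1473 0.0855] dy mm 2.9 dx 25.5 [1435, 1924]
8.15 [0.5132 0.1458 0.107 ] [ 3.141e+00 -1.000e-03 -2.770e-01] [-0.5 -2.3  3.3] [-0.53 -0.03 -0.03] 0.013888633415960852
```

View pics/k.png

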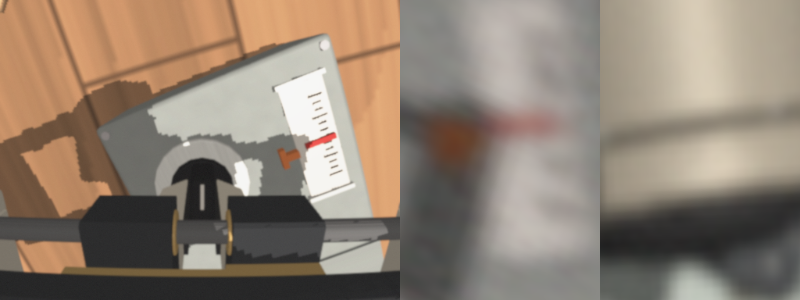

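The wrist view (pointer at (320,140), mark at (290,157)) gives about 2.7 mm still to go.

Call:
carry_out(
  translation=[
    [0, 0, 0],
    [0, 0, 0],
    [0, 0, 0],
  ],
  turn=[
    [0, 0, 0.09],
    [0, 0, 0.08],
    [0, 0, 0],
  ],
  gripper=[1, 1, 1],
)

```text
time: 8.6
tool_pos: [0.5133, 0.1458, 0.1069]
tool_rot: [3.141, -0.001, -0.449]
contact_force: [1.5, -4.6, 4.1]
opening: 0.014
```

```bash
python3 p.py
```

```text
top not seen [None, None]
scene not seen [None, 282]
wrist [0.6005 0.1502 0.0855] [0.5756 0.1472 0.0855] dy mm 0.3 dx 25.1 [1368, 1816]
8.75 [0.5133 0.1458 0.1069] [ 3.141e+00 -1.000e-03 -4.470e-01] [ 1.5 -6.6  4.6] [-0.95 -0.1  -0.03] 0.013622153446388221
```

Call:
carry_out(
  translation=[
    [0, 0, 0],
    [0, 0, 0],
    [0, 0, 0],
    [0, 0, -0.02],
    [0, 0, -0.04],
    [0, 0, -0.05],
    [0, 0, -0.05],
    [0, 0, -0.03],
    [0, 0, 0],
    [0, 0, 0],
  ],
  turn=[
    [0, 0, 0],
    [0, 0, 0],
    [0, 0, 0],
    [0, 0, 0],
    [0, 0, 0],
    [0, 0, 0],
    [0, 0, -0.145],
    [0, 0, -0.145],
    [0, 0, -0.145],
    [0, 0, 0],
  ],
  gripper=[-0.2, -0.2, -0.2, -0.2, -0.2, -0.2, -0.2, -0.2, -0.2, -0.2],
)

```text
time: 9.75
tool_pos: [0.513, 0.1466, 0.2973]
tool_rot: [-3.141, -0.001, -0.013]
contact_force: [-0.0, -0.0, -0.5]
opening: 0.0552
```

```bash
python3 p.py
```

```text
top not seen [None, 1074]
scene not seen [None, 212]
wrist [0.5999 0.1507 0.0855] [0.5745 0.148  0.0855] dy mm -0.0 dx 25.5 [756, 1158]
9.9 [0.5125 0.1463 0.2956] [ 3.141e+00  2.000e-03 -1.800e-02] [0.2 0.3 0. ] [-0.06 -0.15  0.05] 0.05508297226255108
```

Pointer is level (dy 0.0 mm). Next I look at the lock on the way, then the keys.

Call:
carry_out(
  translation=[
    [0.006, 0.04, 0],
    [0.006, 0.04, 0],
    [0.006, 0.03, 0],
    [0, 0, 0],
  ],
  turn=[
    [0, 0, 0],
    [0, 0, 0],
    [0, 0, 0],
    [0, 0, 0],
  ],
  gripper=[-0.2, -0.2, -0.2, -0.2],
)

```text
time: 10.3
tool_pos: [0.5295, 0.0328, 0.2954]
tool_rot: [3.141, 0.002, -0.021]
contact_force: [-0.5, 0.4, 0.0]
opening: 0.0549
```

Run:
```python
from h import *
w=read_camera('wrist');a,_=top(w,.5485,.003,.06,.06,.09,.0002);cv2.imwrite('pics/l1.png',a[:,:,::-1]);print(tip(w,'lock_mouth'),onz(w,tip(w,'lock_mouth')[0],.09))
r=nets.regions_of(w,'lock_mouth');print([ (x['score'],onz(w,x['pixel'],.09)) for x in r[:2]])
```

```text
(array([280.1, 186.9]), 0.77) [0.55119658 0.00323083 0.09      ]
[(0.6, array([0.54835173, 0.00374943, 0.09      ]))]
```

Call:
carry_out(
  translation=[
    [0.006, 0.04, 0],
    [0.006, 0.045, 0],
    [0.006, 0.045, 0],
    [0, 0.045, 0],
    [0, 0.04, 0],
    [0, 0.03, 0],
    [0, 0, 0],
  ],
  turn=[
    [0, 0, 0],
    [0, 0, 0],
    [0, 0, 0],
    [0, 0, 0],
    [0, 0, 0],
    [0, 0, 0],
    [0, 0, 0],
  ],
  gripper=[-0.2, -0.2, -0.2, -0.2, -0.2, -0.2, -0.2],
)

```text
time: 11.2
tool_pos: [0.5436, -0.2116, 0.2959]
tool_rot: [3.141, 0.001, -0.018]
contact_force: [-0.6, 0.7, -0.8]
opening: 0.0554
```

```bash
python3 b.py w2.png
python3 - <<'E'
from h import *
w=read_camera('wrist')
l=cv2.imread('pics/l1.png'); a,_=top(w,.5475,-.245,.12,.16,.088,.0004)
cv2.imwrite('pics/c.png',np.hstack([cv2.resize(l,(400,400)),cv2.resize(a[:,:,::-1],(300,400))]))
E
```

```text
11.25 [ 0.54370745 -0.20956824  0.29607591] [-3.14090003e+00  7.87176322e-04 -1.68299112e-02] [-4.99524120e-01  4.11584260e-01  1.22850131e+00  2.48688137e-04
  1.50252582e+00 -4.82711028e-01] [ 0.20239189 -0.24129648 -0.30574172]
[[1.0, -0.018, -0.007, 0.544], [-0.019, -0.954, -0.299, -0.13], [-0.002, 0.299, -0.954, 0.453], [0.0, 0.0, 0.0, 1.0]] 346.3315286671188
speed_knob_grip None 
pointer_tip None 
mark_line None 
lock_mouth None 
run_key_grip (array([267.1, 217.9]), 0.69) [ 0.5512 -0.2839  0.074 ]
run_key (array([264.7, 213.1]), 0.7) [ 0.5488 -0.2871  0.05  ]
kiln_key None
```

View pics/c.png

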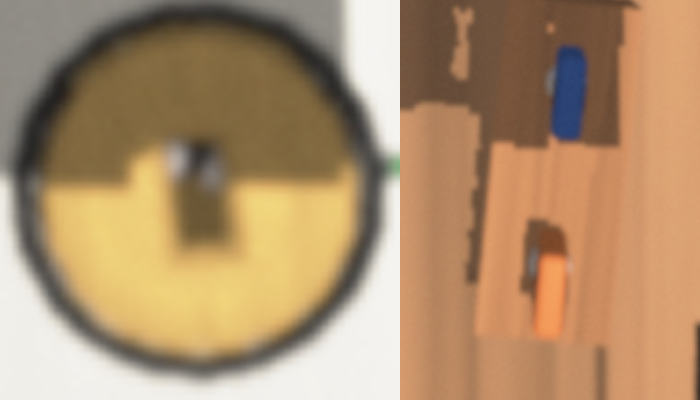

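The lock centre reads about (0.5487, 0.004). The orange head top (crop (552,296)) gives about (0.549, -0.284) at yaw -0.08, and the blue key stands 80 mm behind it. I'll descend part-way and check.

Call:
carry_out(
  translation=[
    [0.0033, 0.0375, 0],
    [0.0033, 0.0375, 0.03],
    [0, 0, 0.04],
    [0, 0, 0.045],
    [0, 0, 0.03],
    [0, 0, 0],
  ],
  turn=[
    [0, 0, 0.06],
    [0, 0, 0],
    [0, 0, 0],
    [0, 0, 0],
    [0, 0, 0],
    [0, 0, 0],
  ],
  gripper=[-0.2, -0.2, -0.2, -0.2, -0.2, -0.2],
)

```text
time: 12.25
tool_pos: [0.5446, -0.2827, 0.1471]
tool_rot: [-3.137, 0.008, -0.075]
contact_force: [0.2, 0.4, 0.9]
opening: 0.0553
```

```bash
python3 b.py w3.png | grep -v None
python3 - <<'E'
from h import *
w=read_camera('wrist')
a,_=top(w,.549,-.2845,.08,.08,.088,.0002)
cv2.imwrite('pics/d.png',np.hstack([cv2.resize(w['img'],(400,300)),cv2.resize(a,(300,300))])[:,:,::-1])
E
```

```text
12.3 [ 0.54618976 -0.2836442   0.15035155] [-3.13960239  0.003454   -0.07467879] [-6.03425112e-01  5.72987058e-01  1.36543744e+00 -2.55651133e-05
  1.20715447e+00 -5.28733744e-01] [ 0.2857988  -0.30018948  0.02524719]
[[0.997, -0.07, -0.031, 0.551], [-0.076, -0.953, -0.293, -0.203], [-0.009, 0.294, -0.956, 0.305], [0.0, 0.0, 0.0, 1.0]] 346.3315286671188
run_key_grip (array([263.4, 203.4]), 0.86) [ 0.5466 -0.2835  0.074 ]
kiln_key (array([271. ,  86.5]), 0.82) [ 0.5578 -0.2047  0.05  ]
```

View pics/d.png

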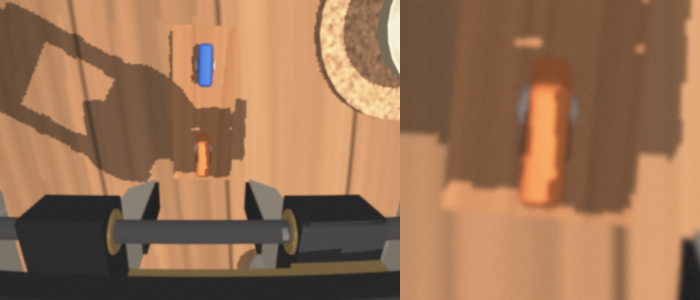

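Call:
carry_out(
  translation=[
    [0, 0, 0.03],
    [0, 0, 0.03],
    [0, 0, 0.02],
    [0, 0, 0.01],
    [0, 0, 0],
  ],
  turn=[
    [0, 0, 0],
    [0, 0, 0],
    [0, 0, 0],
    [0, 0, 0],
    [0, 0, 0],
  ],
  gripper=[-0.2, -0.2, -0.2, -0.2, -0.2],
)

```text
time: 13.2
tool_pos: [0.5464, -0.2842, 0.0608]
tool_rot: [-3.141, 0.002, -0.075]
contact_force: [0.1, -0.5, 1.0]
opening: 0.0551
```

```bash
python3 b.py w4.png | grep -v None
```

```text
13.25 [ 0.54709325 -0.28461637  0.06203996] [ 3.14144358e+00 -1.49454872e-04 -7.49847626e-02] [-6.03880088e-01  6.69113409e-01  1.45762270e+00 -6.27473979e-05
  1.01465229e+00 -5.28862195e-01] [-0.30637056  0.37226794  0.82579061]
[[0.997, -0.072, -0.025, 0.552], [-0.076, -0.952, -0.297, -0.204], [-0.002, 0.298, -0.955, 0.218], [0.0, 0.0, 0.0, 1.0]] 346.3315286671188
lock_mouth (array([264.5, 243.2]), 0.72) [ 0.5494 -0.2663  0.09  ]
run_key_grip (array([261.8, 262. ]), 0.94) [ 0.5472 -0.2837  0.074 ]
run_key (array([264.7, 242. ]), 0.95) [ 0.5488 -0.2851  0.05  ]
kiln_key (array([271.2,  86.1]), 0.67) [ 0.5575 -0.2054  0.05  ]
```

Call:
carry_out(
  translation=[
    [0, 0, 0.004],
    [0, 0, 0],
    [0, 0, 0],
    [0, 0, 0],
    [0, 0, 0],
    [0, 0, 0],
    [0, 0, 0],
    [0, 0, 0],
  ],
  turn=[
    [0, 0, 0],
    [0, 0, 0],
    [0, 0, 0],
    [0, 0, 0],
    [0, 0, 0],
    [0, 0, 0],
    [0, 0, 0],
    [0, 0, 0],
  ],
  gripper=[1, 1, 1, 1, 1, 1, 1, 1],
  squeeze=40,
)

```text
time: 14.4
tool_pos: [0.5473, -0.2846, 0.0579]
tool_rot: [3.141, -0.001, -0.075]
contact_force: [1.7, 0.2, 0.1]
opening: 0.0114
```

```bash
python3 b.py w5.png | grep -v None
```

```text
14.45 [ 0.54735345 -0.28461614  0.05788253] [ 3.14116139e+00 -1.07079654e-03 -7.49959642e-02] [-6.03753293e-01  6.74177584e-01  1.46119049e+00  1.98771771e-04
  1.00508247e+00 -5.28863548e-01] [ 2.67502469 -0.1179299  -0.61896181]
[[0.997, -0.073, -0.022, 0.552], [-0.076, -0.951, -0.298, -0.204], [0.0, 0.299, -0.954, 0.215], [0.0, 0.0, 0.0, 1.0]] 346.3315286671188
run_key_grip (array([256.8, 263.9]), 0.96) [ 0.5458 -0.2833  0.074 ]
run_key (array([259.8, 245.1]), 0.88) [ 0.5471 -0.2858  0.05  ]
kiln_key (array([268. ,  87.7]), 0.76) [ 0.5568 -0.2064  0.05  ]
```

Call:
carry_out(
  translation=[
    [0, 0, -0.01],
    [0, 0, -0.02],
    [0, 0, -0.03],
    [0, 0, -0.04],
    [0, 0, -0.03],
    [-0.002, -0.028, 0],
    [-0.0026, -0.038, 0],
    [-0.0026, -0.038, 0],
    [-0.0026, -0.038, 0],
    [-0.0026, -0.038, 0],
  ],
  turn=[
    [0, 0, 0],
    [0, 0, 0],
    [0, 0, 0],
    [0, 0, 0],
    [0, 0, 0],
    [0, 0, 0],
    [0, 0, 0],
    [0, 0, 0],
    [0, 0, 0],
    [0, 0, 0],
  ],
  gripper=[1, 1, 1, 1, 1, 1, 1, 1, 1, 1],
)

```text
time: 15.8
tool_pos: [0.5467, -0.1027, 0.1875]
tool_rot: [3.141, 0.003, -0.075]
contact_force: [0.2, -0.0, 0.1]
opening: 0.0116
```

Call:
carry_out(
  translation=[
    [-0.0026, -0.038, 0],
    [-0.0026, -0.036, 0],
    [-0.0026, -0.034, 0],
    [0, 0, 0],
    [0, 0, 0],
    [0, 0, 0],
    [0, 0, 0],
  ],
  turn=[
    [0, 0, 0],
    [0, 0, 0],
    [0, 0, 0],
    [0, 0, -0.09],
    [0, 0, -0.09],
    [0, 0, 0],
    [0, 0, 0],
  ],
  gripper=[1, 1, 1, 1, 1, 1, 1],
)

```text
time: 16.5
tool_pos: [0.5478, 0.004, 0.1875]
tool_rot: [3.141, 0.001, 0.102]
contact_force: [0.9, 0.3, -0.2]
opening: 0.012
```

```bash
python3 b.py w6.png | grep -v None
```

```text
16.55 [0.5478897  0.00392319 0.18757138] [3.14151560e+00 1.03934829e-03 1.02466600e-01] [-1.32550173e-01  4.17819101e-01  1.52084265e+00 -3.39556374e-04
  1.20392375e+00 -2.34894858e-01] [ 0.42700046  0.30696803 -0.74867616]
[[0.995, 0.097, 0.028, 0.539], [0.101, -0.949, -0.297, 0.085], [-0.002, 0.299, -0.954, 0.345], [0.0, 0.0, 0.0, 1.0]] 346.3315286671188
lock_mouth (array([260.3, 194.5]), 0.59) [0.5484 0.0018 0.09  ]
run_key_grip (array([258. , 264.1]), 0.55) [ 0.5536 -0.0678  0.074 ]
run_key (array([258.6, 242.6]), 0.58) [ 0.5532 -0.0586  0.05  ]
```

View pics/w6.png

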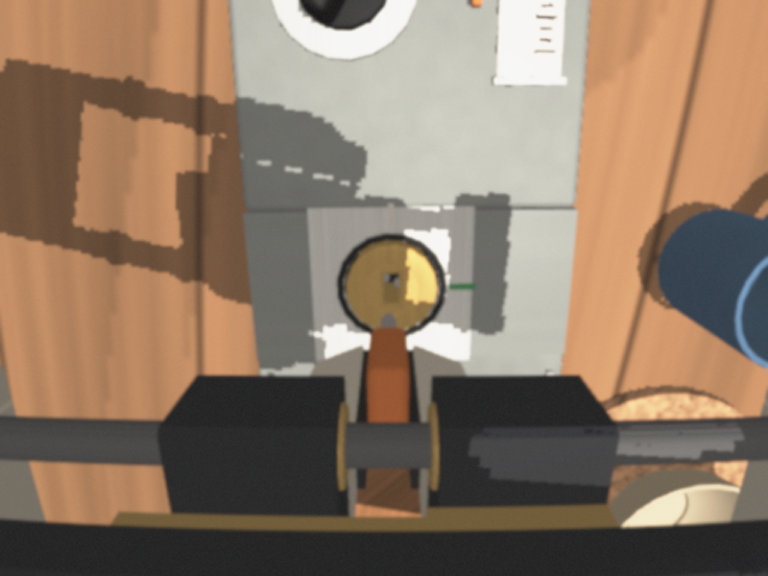

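The blade tip is at (388,322), just in front of the brass plug (ring centre (392,285)). Slot and key are aligned and the seam lies level. I'll work out the residual offset with numbers.

Run:
```python
from h import *
w=read_camera('wrist');o=robot.observe();p=o['tool_pos']
for u in [(261.3,190),(260.7,192)]: print(onz(w,u,.09))
for z in (p[2]-.008,p[2]-.044,.09): print(z,proj(w,[p[0],p[1],z])*1.5)
a,P=top(w,.548,.004,.06,.06,.09,.0002)
# ring: white/dark outside; fit circle to dark pixels
hsv=cv2.cvtColor(a,cv2.COLOR_RGB2HSV)
m=((hsv[...,0]>15)&(hsv[...,0]<32)&(hsv[...,1]>95)).astype(np.uint8)
c=max(cv2.findContours(m,0,1)[0],key=cv2.contourArea);h=cv2.convexHull(c)
(cx,cy),r=cv2.minEnclosingCircle(h);print('brass',P[int(cy),int(cx)],r*.2,cv2.fitEllipse(h))
cv2.imwrite('pics/e.png',np.hstack([cv2.resize(a,(500,500)),cv2.cvtColor(cv2.resize(m,(250,500))*255,cv2.COLOR_GRAY2RGB)])[:,:,::-1])
```

```text
[0.54941289 0.00558106 0.09      ]
[0.54912292 0.0039216  0.09      ]
0.17967140892727013 [390.19820796 364.86318465]
0.14367140892727015 [389.83879092 326.51648814]
0.09 [389.4714699  287.51141737]
brass [0.5484 0.005  0.09  ] 25.163148498535158 ((152.98486328125, 146.36582946777344), (236.07102966308594, 251.6334228515625), 167.66561889648438)
```

View pics/e.png

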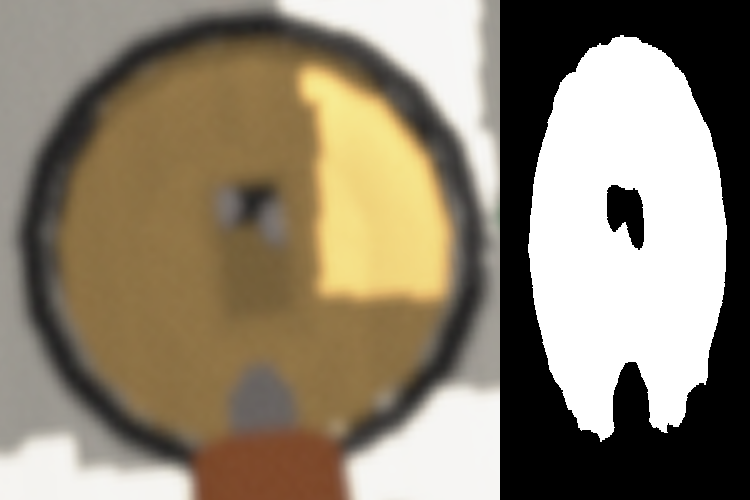

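Call:
carry_out(
  translation=[
    [0.001, 0, 0.02],
    [0, 0, 0.02],
    [0, 0, 0.008],
    [0, 0, 0.004],
    [0, 0, 0.003],
    [0, 0, 0.003],
    [0, 0, 0.003],
    [0, 0, 0],
  ],
  turn=[
    [0, 0, 0],
    [0, 0, 0],
    [0, 0, 0],
    [0, 0, 0],
    [0, 0, 0],
    [0, 0, 0],
    [0, 0, 0],
    [0, 0, 0],
  ],
  gripper=[1, 1, 1, 1, 1, 1, 1, 1],
)

```text
time: 17.75
tool_pos: [0.5493, 0.0043, 0.1267]
tool_rot: [3.141, -0.0, 0.105]
contact_force: [-0.6, -0.1, -0.4]
opening: 0.0119
```

Call:
carry_out(
  translation=[
    [0, 0, 0.003],
    [0, 0, 0.003],
    [0, 0, 0.003],
    [0, 0, 0.003],
    [0, 0, 0.003],
    [0, 0, 0],
  ],
  turn=[
    [0, 0, 0],
    [0, 0, 0],
    [0, 0, 0],
    [0, 0, 0],
    [0, 0, 0],
    [0, 0, 0],
  ],
  gripper=[1, 1, 1, 1, 1, 1],
)

```text
time: 18.35
tool_pos: [0.5488, 0.0042, 0.1115]
tool_rot: [3.141, 0.001, 0.105]
contact_force: [-3.2, -1.9, 0.8]
opening: 0.0117
```

Call:
carry_out(
  translation=[
    [0, 0, 0.003],
    [0, 0, 0.003],
    [0, 0, 0.003],
    [0, 0, 0.003],
    [0, 0, 0.002],
    [0, 0, 0],
    [0, 0, 0],
    [0, 0, 0],
  ],
  turn=[
    [0, 0, 0.03],
    [0, 0, -0.06],
    [0, 0, 0.06],
    [0, 0, -0.06],
    [0, 0, 0.06],
    [0, 0, -0.06],
    [0, 0, 0.03],
    [0, 0, 0],
  ],
  gripper=[1, 1, 1, 1, 1, 1, 1, 1],
)

```text
time: 19.15
tool_pos: [0.5501, 0.0043, 0.0981]
tool_rot: [3.141, -0.002, 0.105]
contact_force: [-0.0, 0.1, 3.7]
opening: 0.0119
```

Call:
carry_out(
  translation=[
    [0, 0, 0.002],
    [0, 0, 0.002],
    [0, 0, 0],
    [0, 0, 0],
    [0, 0, 0],
  ],
  turn=[
    [0, 0, 0.03],
    [0, 0, -0.06],
    [0, 0, 0.06],
    [0, 0, -0.03],
    [0, 0, 0],
  ],
  gripper=[1, 1, 1, 1, 1],
)

```text
time: 19.65
tool_pos: [0.5505, 0.0043, 0.0973]
tool_rot: [3.14, -0.004, 0.107]
contact_force: [-7.4, -0.1, 28.4]
opening: 0.0115
```

```bash
python3 b.py w7.png | grep -v None
```

```text
19.7 [0.55043615 0.00427041 0.09727302] [ 3.14043968 -0.00428196  0.10603182] [-1.31420146e-01  5.20135393e-01  1.63024913e+00 -1.35923926e-04
  9.86775108e-01 -2.37374798e-01] [-8.42589079 -0.19112643 28.05091161]
[[0.994, 0.1, 0.035, 0.54], [0.105, -0.949, -0.298, 0.085], [0.004, 0.3, -0.954, 0.255], [0.0, 0.0, 0.0, 1.0]] 346.3315286671188
run_key_grip (array([255.7, 267.4]), 0.57) [ 0.5505 -0.0191  0.074 ]
run_key (array([255.7, 243.1]), 0.86) [ 0.55   -0.0151  0.05  ]
```

View pics/w7.png

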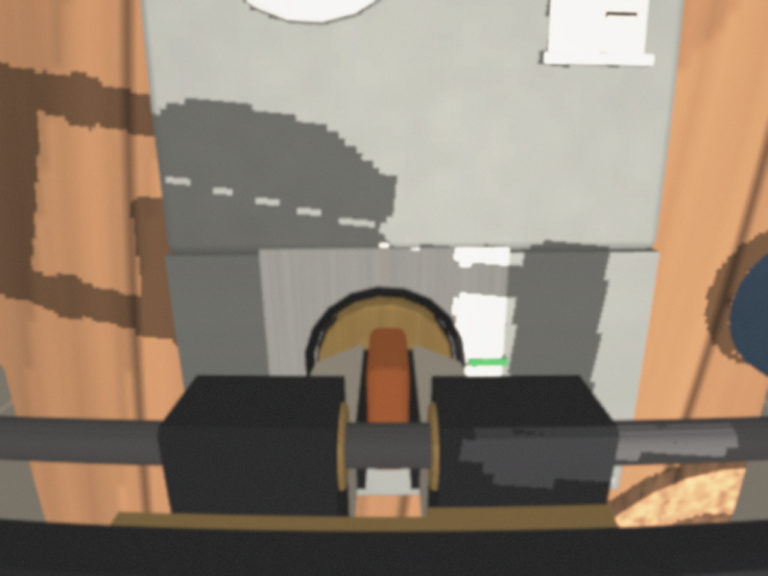

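The key bottoms out at TCP z 0.0973, against 0.098 expected, with 28 N of push, so the shoulder is seated. I'll relax the push a little and turn clockwise in stages.

Call:
carry_out(
  translation=[
    [-0.001, 0, -0.0015],
    [0, 0, 0],
    [0, 0, 0],
    [0, 0, 0],
    [0, 0, 0],
    [0, 0, 0],
    [0, 0, 0],
    [0, 0, 0],
  ],
  turn=[
    [0, 0, 0],
    [0, 0, 0],
    [0, 0, 0.1],
    [0, 0, 0.1],
    [0, 0, 0.1],
    [0, 0, 0.1],
    [0, 0, 0.1],
    [0, 0, 0],
  ],
  gripper=[1, 1, 1, 1, 1, 1, 1, 1],
)

```text
time: 20.85
tool_pos: [0.5504, 0.0037, 0.0975]
tool_rot: [-3.14, -0.006, -0.397]
contact_force: [-0.8, -2.0, 13.9]
opening: 0.0114
```

Call:
carry_out(
  translation=[
    [0, 0, 0],
    [0, 0, 0],
    [0, 0, 0],
    [0, 0, 0],
    [0, 0, 0],
    [0, 0, 0],
    [0, 0, 0],
  ],
  turn=[
    [0, 0, 0.1],
    [0, 0, 0.1],
    [0, 0, 0.1],
    [0, 0, 0.1],
    [0, 0, 0.1],
    [0, 0, 0.1],
    [0, 0, 0],
  ],
  gripper=[1, 1, 1, 1, 1, 1, 1],
)

```text
time: 21.55
tool_pos: [0.5504, 0.0033, 0.0974]
tool_rot: [-3.138, -0.005, -0.997]
contact_force: [-2.0, -3.4, 14.2]
opening: 0.0115
```

```bash
python3 -c "
from h import *
o=robot.observe();print(o['time'],o['tool_pos'],o['tool_rot'],o['contact_force'],o['torque'],o['qpos'])"
```

```text
21.55 [0.5504158  0.003334   0.09743386] [-3.13776777 -0.00464949 -0.99698273] [-2.01637812 -3.44340118 14.1850869 ] [-0.56291828  0.21438326  0.00229552] [-1.32578937e-01  5.19223580e-01  1.63140403e+00 -1.26505320e-03
  9.85037836e-01  8.65091143e-01]
```

Call:
carry_out(
  translation=[
    [0, 0, 0],
    [0, 0, 0],
    [0, 0, 0],
    [0, 0, 0],
    [0, 0, 0],
    [0, 0, 0],
    [0, 0, 0],
    [0, 0, 0],
  ],
  turn=[
    [0, 0, 0.1],
    [0, 0, 0.1],
    [0, 0, 0.1],
    [0, 0, 0.1],
    [0, 0, 0.1],
    [0, 0, 0.06],
    [0, 0, 0],
    [0, 0, 0],
  ],
  gripper=[1, 1, 1, 1, 1, 1, 1, 1],
)

```text
time: 22.35
tool_pos: [0.5502, 0.0032, 0.0974]
tool_rot: [-3.136, -0.002, -1.554]
contact_force: [-1.7, -4.0, 15.0]
opening: 0.0114
```

```bash
python3 b.py w8.png | grep -v None; python3 -c "
from h import *
print(robot.observe()['torque'],robot.observe()['opening'])
a=cv2.imread('pics/w8.png');s=read_camera('scene');b=cv2.resize(s['img'][150:220,230:330,::-1],None,fx=4,fy=4)
v=np.zeros((576,400,3),np.uint8);v[:280]=b;cv2.imwrite('pics/w8c.png',np.hstack([a,v])[:, 150:950])"; python3 p.py
```

```text
22.4 [0.55023005 0.00318996 0.09740317] [-3.13634169e+00 -2.21414916e-03 -1.55399893e+00] [-0.13267977  0.51919545  1.63155938 -0.00168871  0.98531633  1.42224265] [-1.43929251 -3.82128376 14.70639834]
[[0.016, -0.956, -0.294, 0.63], [-1.0, -0.014, -0.007, 0.005], [0.002, 0.294, -0.956, 0.255], [0.0, 0.0, 0.0, 1.0]] 346.3315286671188
run_key_grip (array([255.1, 265.9]), 0.69) [0.5271 0.0047 0.074 ]
run_key (array([259.2, 242.3]), 0.85) [0.5309 0.0023 0.05  ]
kiln_key (array([258.6, 265.2]), 0.56) [0.5141 0.0024 0.05  ]
[-0.74382541  0.42394534  0.13561178] 0.011888183179139408
top not seen [None, 504]
scene not seen [None, 239]
wrist not seen [None, 84]
22.95 [0.5502 0.0032 0.0974] [-3.136e+00 -2.000e-03 -1.554e+00] [-2.7 -2.9 15.6] [-0.75  0.4   0.09] 0.011670609518314891
```

View pics/w8c.png

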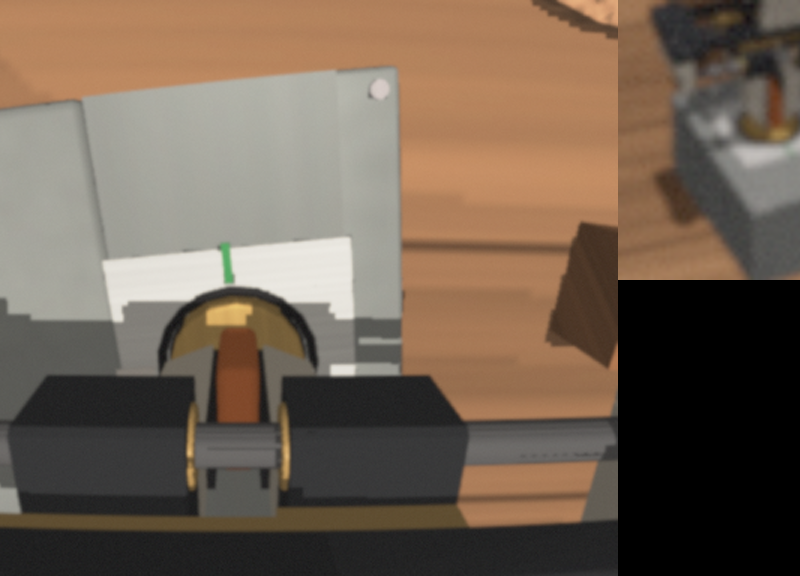

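Key aligned with the green mark (at (227,262)), still seated at z 0.0974, with about 0.1 N m of spring moment. I'll add a small margin and then hand in.

Call:
carry_out(
  translation=[
    [0, 0, 0],
    [0, 0, 0],
    [0, 0, 0],
    [0, 0, 0],
    [0, 0, 0],
    [0, 0, 0],
  ],
  turn=[
    [0, 0, 0.03],
    [0, 0, 0],
    [0, 0, 0],
    [0, 0, 0],
    [0, 0, 0],
    [0, 0, 0],
  ],
  gripper=[1, 1, 1, 1, 1, 1],
)

```text
time: 23.55
tool_pos: [0.5502, 0.0032, 0.0974]
tool_rot: [-3.136, -0.002, -1.584]
contact_force: [-2.3, -3.7, 15.2]
opening: 0.0117
```

```bash
python3 -c "
from h import *
for i in range(4): read_camera('top'); o=robot.observe();print(o['tool_pos'].round(4),o['tool_rot'].round(3),o['contact_force'].round(1),o['torque'].round(3),o['opening'])
print(robot.hand_in())"
```

```text
[0.5502 0.0032 0.0974] [-3.136e+00 -2.000e-03 -1.584e+00] [-1.6 -3.4 14.8] [-0.784  0.44   0.075] 0.011748789891842573
[0.5502 0.0032 0.0974] [-3.136e+00 -2.000e-03 -1.584e+00] [-1.8 -3.9 14.5] [-0.757  0.415  0.144] 0.012002036979853208
[0.5502 0.0032 0.0974] [-3.136e+00 -2.000e-03 -1.584e+00] [-1.1 -1.9 13.8] [-0.74   0.394  0.086] 0.011868699421944068
[0.5502 0.0032 0.0974] [-3.136e+00 -2.000e-03 -1.584e+00] [-2.2 -3.5 14.9] [-0.713  0.421  0.091] 0.011639688384195665
the job is handed in; nothing more can be done
None
```

I did all the steps and handed the job in at about 24 s. It reports no verdict, so the results below come from my own measurements.

- **Speed knob:** I turned the knob clockwise about 1.43 rad. After I let go, the wrist camera put the pointer 0.0 mm from the mark. My last pointer check, with the arm at the lock, could not see the pointer in any camera, so this reading was not repeated at the end. The knob was not touched after that.
- **Key home:** I lifted the orange key from its block and pushed it into the lock with small wiggles. It stopped hard at tool height 97.3 mm under 28 N of push; I expected about 98 mm with the shoulder seated. I then eased the push before turning.
- **Key turned:** I turned the key about 1.69 rad clockwise. Allowing for 0.15 rad of play, the lock should be at 1.5 rad or more; I could not read its angle directly.
- **Final state:** The tool was holding still at 97.4 mm, pushing with about 15 N. It felt roughly 0.1 N m (noisy, 0.075–0.144) of spring moment. The fingers were set to 40 N and stood at 11.7 mm on the 12 mm head.
- **Blue key and the rest:** The last close look at the blue key, just after I gripped the orange one, showed it within about 2 mm of where it was first seen. I saw no contact with the pots, jars or tools, but I did not measure their positions again.

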